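Lock the carving fixture's pins with R-clips and test the guard switch

TASK

Get the carving fixture ready to run: pull the drawer open, take out every R-clip in it, and push the straight leg of each through the cross hole of a retaining pin of its own until the bow springs over the pin. Leave the clips on the pins and shut the drawer fully; after that test the guard switch by pushing its roller arm away from the robot until it clicks and letting it spring back. Do not disturb the mallet, the gouge or the jar.

Things in the scene. Friction and masses are not known exactly. Their poses are not given: they have to be found in the camera images.
- clip1: R-clip of 6 mm steel wire with a red tab; may be absent. Starts flat in the shut drawer, leg to the drawer's back. Origin: centre of the tab's underside; z up, x along the straight leg to its tip. Tab 30 (x) x 18 (y) x 14 mm high: grip it across y. Leg axis at y = 0, 3 mm above the underside; leg thinner (3.6 mm) from x = 109, ends at x = 123 mm. Works either way up. 50 g
- clip1_bow (a joint): how far that clip's bowed arm is sprung out: 0 relaxed, about 0.07 rad as its throat passes a pin (push up to about 10 N), stop 0.3; 3.5 N m/rad. Arm on the leg's +y side, 1.5 mm higher: hinge at x = 12, y = 12 mm, when fully home the pin's axis is in its bow at x = 62, throat (wire axes 8.5 mm apart) at x = 79, flared end at x = 100, y = 17 mm
- clip2: R-clip of 6 mm steel wire with a red tab; may be absent. Starts flat in the shut drawer, leg to the drawer's back. Origin: centre of the tab's underside; z up, x along the straight leg to its tip. Tab 30 (x) x 18 (y) x 14 mm high: grip it across y. Leg axis at y = 0, 3 mm above the underside; leg thinner (3.6 mm) from x = 109, ends at x = 123 mm. Works either way up. 50 g
- clip2_bow (a joint): how far that clip's bowed arm is sprung out: 0 relaxed, about 0.07 rad as its throat passes a pin (push up to about 10 N), stop 0.3; 3.5 N m/rad. Arm on the leg's +y side, 1.5 mm higher: hinge at x = 12, y = 12 mm, when fully home the pin's axis is in its bow at x = 62, throat (wire axes 8.5 mm apart) at x = 79, flared end at x = 100, y = 17 mm
- clip3: R-clip of 6 mm steel wire with a red tab; may be absent. Starts flat in the shut drawer, leg to the drawer's back. Origin: centre of the tab's underside; z up, x along the straight leg to its tip. Tab 30 (x) x 18 (y) x 14 mm high: grip it across y. Leg axis at y = 0, 3 mm above the underside; leg thinner (3.6 mm) from x = 109, ends at x = 123 mm. Works either way up. 50 g
- clip3_bow (a joint): how far that clip's bowed arm is sprung out: 0 relaxed, about 0.07 rad as its throat passes a pin (push up to about 10 N), stop 0.3; 3.5 N m/rad. Arm on the leg's +y side, 1.5 mm higher: hinge at x = 12, y = 12 mm, when fully home the pin's axis is in its bow at x = 62, throat (wire axes 8.5 mm apart) at x = 79, flared end at x = 100, y = 17 mm
- clip4: R-clip of 6 mm steel wire with a red tab; may be absent. Starts flat in the shut drawer, leg to the drawer's back. Origin: centre of the tab's underside; z up, x along the straight leg to its tip. Tab 30 (x) x 18 (y) x 14 mm high: grip it across y. Leg axis at y = 0, 3 mm above the underside; leg thinner (3.6 mm) from x = 109, ends at x = 123 mm. Works either way up. 50 g
- clip4_bow (a joint): how far that clip's bowed arm is sprung out: 0 relaxed, about 0.07 rad as its throat passes a pin (push up to about 10 N), stop 0.3; 3.5 N m/rad. Arm on the leg's +y side, 1.5 mm higher: hinge at x = 12, y = 12 mm, when fully home the pin's axis is in its bow at x = 62, throat (wire axes 8.5 mm apart) at x = 79, flared end at x = 100, y = 17 mm
- pin1: upright cross-drilled retaining pin, bright metal, 24 mm diameter, fixed in the fixture, 80 mm from the next in the row; its top is 25 mm above the hole. Origin: centre of its cross hole, 85 mm above the bench; z up; the hole, 10 mm wide and 10 mm high, runs right through along x, +x away from the robot
- pin2: upright cross-drilled retaining pin, bright metal, 24 mm diameter, fixed in the fixture, 80 mm from the next in the row; its top is 25 mm above the hole. Origin: centre of its cross hole, 85 mm above the bench; z up; the hole, 10 mm wide and 10 mm high, runs right through along x, +x away from the robot
- pin3: upright cross-drilled retaining pin, bright metal, 24 mm diameter, fixed in the fixture, 80 mm from the next in the row; its top is 25 mm above the hole. Origin: centre of its cross hole, 85 mm above the bench; z up; the hole, 10 mm wide and 10 mm high, runs right through along x, +x away from the robot
- pin4: upright cross-drilled retaining pin, bright metal, 24 mm diameter, fixed in the fixture, 80 mm from the next in the row; its top is 25 mm above the hole. Origin: centre of its cross hole, 85 mm above the bench; z up; the hole, 10 mm wide and 10 mm high, runs right through along x, +x away from the robot
- cab_front (a point): middle of the lower front edge of the low wooden drawer unit, 260 deep (x) x 360 wide (y) x 90 mm high, standing fixed on the bench; axes of the unit: its front with the drawer faces -x (towards the robot), z up
- fixture: carving fixture fixed to the bench. Origin: on the bench under the middle of the row of pins; x away from the robot, across the row of pins; z up. Plywood board 260 x 330 x 20 mm from x = -30 to 230 mm. Along the row of pins a dark steel clamp bar 36 mm wide, top 62 mm above the bench; from x = 27 mm on a pale half-carved wooden dome, top at 62 mm
- cab_drawer0 (a joint): travel of the drawer, 0 shut to 0.18 m fully open; slides along the unit's -x and stays where it is left; about 1 N friction. Heights over the bench: inner floor 22 mm, side walls 68, front panel 78. Inside 318 mm wide (y); inner front face 21 mm behind the front edge when shut
- cab_drawer0_handle (a point): middle of the drawer's brass bar handle, 120 mm long along the unit's y, bar about 10 mm thick, 35 mm in front of the drawer's face and about 52 mm above the bench; moves with the drawer; can be pinched from above across the bar
- switch: roller-lever limit switch, yellow housing 42 x 34 mm, 93 mm high, on a steel plate fixed to the bench. Origin: centre of the plate's underside; z up; its arm swings towards its +x, which points away from the robot
- switch_arm (a joint): angle of the switch's arm: 0 at rest (leaning 0.3 rad back towards the robot), grows as the roller is pushed to the switch's +x; clicks over at 0.55 rad, stop at 0.9; springs back by itself; about 1 N at the roller to start, 3 N at the click. Pivot 75 mm above the bench at y = -26 mm of the switch, arm 60 mm long
- roller (a point): centre of the black roller (20 mm diameter, 12 mm wide) at the end of the switch's arm, 132 mm above the bench at rest; moves with the arm
- mallet: bystander: wooden carver's mallet standing on its head, 86 mm diameter, 190 mm high; origin under its middle
- gouge: bystander: carving gouge with pale handle, 240 mm long, lying along its x; on top of the drawer unit; origin near its middle, underneath
- wax_tin: bystander: amber jar with brass lid, 64 mm diameter, 50 mm high, on the bench; origin under its middle
Not all that is in view belongs to the job. Leave any green or pink look-alike of the switch alone.

How it is judged (in metres and radians):
On the way, in this order (a step that is already met when the one before it is completed fails the run):
1. the drawer is pulled open (by 100 mm or more) (value of joint cab_drawer0 above 0.1 m), for 0.1 s.
2. every clip is home on a pin of its own and the drawer is shut (((x of pin1 in the frame of clip1 between 0.052 and 0.072 m and y of pin1 in the frame of clip1 between -0.006 and 0.006 m and z of pin1 in the frame of clip1 between -0.003 and 0.009 m and angle between the x axis of clip1 and the x axis of pin1, either way round below 0.35 rad) or (x of pin2 in the frame of clip1 between 0.052 and 0.072 m and y of pin2 in the frame of clip1 between -0.006 and 0.006 m and z of pin2 in the frame of clip1 between -0.003 and 0.009 m and angle between the x axis of clip1 and the x axis of pin2, either way round below 0.35 rad) or (x of pin3 in the frame of clip1 between 0.052 and 0.072 m and y of pin3 in the frame of clip1 between -0.006 and 0.006 m and z of pin3 in the frame of clip1 between -0.003 and 0.009 m and angle between the x axis of clip1 and the x axis of pin3, either way round below 0.35 rad) or (x of pin4 in the frame of clip1 between 0.052 and 0.072 m and y of pin4 in the frame of clip1 between -0.006 and 0.006 m and z of pin4 in the frame of clip1 between -0.003 and 0.009 m and angle between the x axis of clip1 and the x axis of pin4, either way round below 0.35 rad)) and value of joint each of clip1_bow, clip2_bow, clip3_bow, clip4_bow below 0.045 rad and ((x of pin1 in the frame of clip2 between 0.052 and 0.072 m and y of pin1 in the frame of clip2 between -0.006 and 0.006 m and z of pin1 in the frame of clip2 between -0.003 and 0.009 m and angle between the x axis of clip2 and the x axis of pin1, either way round below 0.35 rad) or (x of pin2 in the frame of clip2 between 0.052 and 0.072 m and y of pin2 in the frame of clip2 between -0.006 and 0.006 m and z of pin2 in the frame of clip2 between -0.003 and 0.009 m and angle between the x axis of clip2 and the x axis of pin2, either way round below 0.35 rad) or (x of pin3 in the frame of clip2 between 0.052 and 0.072 m and y of pin3 in the frame of clip2 between -0.006 and 0.006 m and z of pin3 in the frame of clip2 between -0.003 and 0.009 m and angle between the x axis of clip2 and the x axis of pin3, either way round below 0.35 rad) or (x of pin4 in the frame of clip2 between 0.052 and 0.072 m and y of pin4 in the frame of clip2 between -0.006 and 0.006 m and z of pin4 in the frame of clip2 between -0.003 and 0.009 m and angle between the x axis of clip2 and the x axis of pin4, either way round below 0.35 rad)) and ((x of pin1 in the frame of clip3 between 0.052 and 0.072 m and y of pin1 in the frame of clip3 between -0.006 and 0.006 m and z of pin1 in the frame of clip3 between -0.003 and 0.009 m and angle between the x axis of clip3 and the x axis of pin1, either way round below 0.35 rad) or (x of pin2 in the frame of clip3 between 0.052 and 0.072 m and y of pin2 in the frame of clip3 between -0.006 and 0.006 m and z of pin2 in the frame of clip3 between -0.003 and 0.009 m and angle between the x axis of clip3 and the x axis of pin2, either way round below 0.35 rad) or (x of pin3 in the frame of clip3 between 0.052 and 0.072 m and y of pin3 in the frame of clip3 between -0.006 and 0.006 m and z of pin3 in the frame of clip3 between -0.003 and 0.009 m and angle between the x axis of clip3 and the x axis of pin3, either way round below 0.35 rad) or (x of pin4 in the frame of clip3 between 0.052 and 0.072 m and y of pin4 in the frame of clip3 between -0.006 and 0.006 m and z of pin4 in the frame of clip3 between -0.003 and 0.009 m and angle between the x axis of clip3 and the x axis of pin4, either way round below 0.35 rad)) and ((x of pin1 in the frame of clip4 between 0.052 and 0.072 m and y of pin1 in the frame of clip4 between -0.006 and 0.006 m and z of pin1 in the frame of clip4 between -0.003 and 0.009 m and angle between the x axis of clip4 and the x axis of pin1, either way round below 0.35 rad) or (x of pin2 in the frame of clip4 between 0.052 and 0.072 m and y of pin2 in the frame of clip4 between -0.006 and 0.006 m and z of pin2 in the frame of clip4 between -0.003 and 0.009 m and angle between the x axis of clip4 and the x axis of pin2, either way round below 0.35 rad) or (x of pin3 in the frame of clip4 between 0.052 and 0.072 m and y of pin3 in the frame of clip4 between -0.006 and 0.006 m and z of pin3 in the frame of clip4 between -0.003 and 0.009 m and angle between the x axis of clip4 and the x axis of pin3, either way round below 0.35 rad) or (x of pin4 in the frame of clip4 between 0.052 and 0.072 m and y of pin4 in the frame of clip4 between -0.006 and 0.006 m and z of pin4 in the frame of clip4 between -0.003 and 0.009 m and angle between the x axis of clip4 and the x axis of pin4, either way round below 0.35 rad)) and value of joint cab_drawer0 below 0.01 m), for 0.2 s.
3. the switch arm is pushed until it clicks (value of joint switch_arm above 0.55 rad), for 0.1 s.
4. the switch arm has sprung back (value of joint switch_arm below 0.1 rad), for 0.2 s.
At the end, for the whole second after the job is handed in: Every clip present is on a pin of its own, at rest: the hole's centre within 6 mm of the leg's axis and 52 to 72 mm from the tab's centre, leg within 0.35 rad of the hole, bow under 0.045 rad; drawer shut within 10 mm; switch arm within 0.10 rad of rest (all of step 2 and linear speed of each of clip1, clip2, clip3, clip4 below 0.02 m/s and value of joint switch_arm below 0.1 rad); the robot touches nothing.
It fails at once if the mallet is knocked or carried away (40 mm) (distance of mallet from where it was at the start of the episode above 0.04 m).
It fails at once if the gouge is knocked or carried away (40 mm) (distance of gouge from where it was at the start of the episode above 0.04 m).
It fails at once if the jar is knocked or carried away (40 mm) (distance of wax_tin from where it was at the start of the episode above 0.04 m).
Of clip1, clip2, clip3, clip4 only 3 to 4 are there at a start; the rules pass over those that are not, and their reading is None.
At some moment in a run one of clip1, clip2, clip3, clip4 may be knocked a few centimetres aside while the robot is not near it.
Once in a run the grip may slacken for a moment while it holds something.
It also fails if it takes over 210 s, if anything falls off the work surface, if the arm or the gripper's body presses on something with over 40 N, if the wrist force passes 120 N, or if a joint passes its speed limit or range.

ROBOT

A 7-joint arm with a two-finger parallel gripper is mounted at the origin on the work surface. World frame = base frame: x ahead of the robot, y to its left, z up, the work surface at z = 0. Lengths are in mm, angles in rad, forces in N, time in s.
With the tool pointing down it reaches from about 350 to 900 mm from the base axis. Payload 19.9 kg.
Tool frame: the origin (TCP) lies at the very end of the fingers, on their centre line; the grasp point (between the pads) lies 19 mm behind it; z points along the fingers, y is the line along which they close (so a half turn about z gives the same grasp; the last joint's range is limited). The gripper opens to 94 mm and grips with 3 to 60 N. Pads are 16 mm wide; open, the fingers measure 119 mm over their backs; the gripper's body (75 mm by 177 mm) begins 78 mm behind the grasp point.
Start: joints at [-1.294, 0.417, -0.01, 1.614, 0.005, 1.111, -0.053], TCP at [195.288, 593.685, 205.425] pointing down, gripper open.
Joint ranges: [-2.81, 2.81], [-0.39, 2.02], [-1.27, 1.25], [0.06, 2.57], [-1.19, 4.33], [0.19, 2], [-2.82, 2.82]. Speed limits (rad/s): [1.89, 1.89, 2.39, 2.39, 3.01, 3.01, 3.01].

INTERFACE

Orientations are given as [roll, pitch, yaw] about the fixed x, y, z axes, in that order (R = Rz(yaw) Ry(pitch) Rx(roll)).
In Python, from rig import robot gives the robot as it stands.
- The arm moves only by the shell command python3 -m inch 'ROWS' [FORCE]. ROWS is JSON, a list of rows, each a list of 5 numbers: the shift along the world's x, y, z in m, then the turn about the world's z in rad, then the opening in per cent of the stroke, from 0 (shut) to 100 (fully open). A call has 1 to 8 rows; each row shifts and turns the commanded pose from where the row before left it; what a row does not reach is not made up. A row lasts 1/8 s, in which the tool goes at most 62.5 mm and 10.7 degrees, less where a joint would pass 70% of its speed; a pose out of reach is approached as far as the arm can. A call with a gripper value outside its range is refused whole. The fingers move at their own pace and stop on an object; FORCE is the grip in N (left out, the last holds). Time passes only in rows, so rows that do not move let the fingers close. It gives the time, the measured TCP pose, the force, the opening and the grip force at its end, in the units of the state.
- robot.observe(): the state, without advancing time (a new reading comes with each control period).
- robot.read_camera(name): name is "side" or "top" or "wrist"; returns a dict with "color" (384x512x3 uint8, red, green, blue), "intrinsics" (3x3 intrinsics, pixels), "D" ([k1, k2, p1, p2, k3] as OpenCV has them; the pictures are not rectified), "R" (3x3) and "t" (3): a world point X has camera coordinates R X + t; the wrist camera has in their place "tool_from_camera" (4x4, takes a point from camera to tool coordinates, whose origin is the TCP and whose axes are the flange's). Camera axes: x right, y down, z forward; pixel columns grow to the right and rows downward; lengths in mm; the calibration is good to about 2 mm. A picture is of the moment at which its call begins: read the wrist's pose just before it. There is no depth.
- robot.close_job(): hands the job in; it is judged then, once.
The state is a dict: "time": time; "joint_positions": joint angles; "dq": joint speeds; "joint_efforts": joint torques, N m; "ee_pos": TCP position; "tcp_rot": TCP orientation; "force": force on the tool from outside, world axes, zero at the start; "wrist_torque": the same for the moment, N m; "opening": finger opening in mm; "gripper_force": force on a finger pad.
Only numpy, scipy, OpenCV 4.12 (cv2) and the standard library are available. Lean on these libraries where they do the work, as an engineer would, in place of code of your own. Each camera call takes 0.05 s, during which the arm holds its last target. There are 200 camera calls.

## Working session

There is one attempt and no reset: what is moved stays moved. The work goes in short steps, Python scripts to look and compute and a shell command to move; the robot and the scene stay as the last step left them, time stands still between calls to the robot, and variables do not carry over. Pictures are saved under pics/ and viewed, at most 14 in all, crops included, and the job is handed in when it is done.

```bash
ls; mkdir -p pics
cat > h.py <<'E'
import numpy as np, cv2, time
from rig import robot
def snap(name,fn=None):
    s=robot.observe(); c=robot.read_camera(name)
    K=np.array(c["intrinsics"],float);D=np.array(c["D"],float)
    if name=="wrist":
        T=np.array(c["tool_from_camera"],float)
        from scipy.spatial.transform import Rotation as Ro
        r=np.array(s["tcp_rot"],float); Rt=Ro.from_euler("xyz",r).as_matrix() if r.size==3 else r
        Rwc=Rt@T[:3,:3]; o=Rt@T[:3,3]+np.array(s["ee_pos"])
        R=Rwc.T;t=-R@o
    else: R=np.array(c["R"],float);t=np.array(c["t"],float).ravel()
    if fn: cv2.imwrite(fn,c["color"][:,:,::-1])
    np.savez(f"{name}.npz",im=c["color"],K=K,D=D,R=R,t=t)
    return dict(im=c["color"],K=K,D=D,R=R,t=t)
def load(n): return dict(np.load(n+".npz"))
def ray(c,uv):
    p=cv2.undistortPoints(np.array([[uv]],float),c["K"],c["D"])[0,0]
    d=c["R"].T@np.array([p[0],p[1],1.]); return -c["R"].T@c["t"],d/np.linalg.norm(d)
def onz(c,uv,z):
    o,d=ray(c,uv); return o+d*(z-o[2])/d[2]
def tri(obs):
    A=np.zeros((3,3));b=np.zeros(3);
    for c,uv in obs:
        o,d=ray(c,uv);P=np.eye(3)-np.outer(d,d);A+=P;b+=P@o
    x=np.linalg.solve(A,b)
    return x,[float(np.linalg.norm((np.eye(3)-np.outer(d,d))@(x-o))) for o,d in [ray(c,u) for c,u in obs]]
def proj(c,X):
    return cv2.projectPoints(np.array([X],float),cv2.Rodrigues(c["R"])[0],c["t"],c["K"],c["D"])[0][0,0]
E
python3 - <<'E'
from h import *
print(robot.observe())
for n in("top","side"):
    c=snap(n,f"pics/{n}0.png"); print(n,-c["R"].T@c["t"],c["K"][0,0],c["R"][2])
E
```

```text
pics
{'time': 0.0, 'joint_positions': array([-1.29452117,  0.41799984, -0.01031476,  1.61418668,  0.00468815,
        1.11069394, -0.05301532]), 'dq': array([-1.65343034e-03, -5.16630780e-04,  3.55343625e-04, -3.80927181e-06,
       -2.72499277e-04, -2.35530355e-04,  5.84353111e-04]), 'joint_efforts': array([ 2.10311206e-03, -8.51248169e+01,  6.39647339e-01, -4.26002347e+01,
       -4.88025276e-02,  1.84605602e-02,  1.01810383e-04]), 'ee_pos': array([195.16516849, 593.338885  , 204.80383359]), 'tcp_rot': array([-3.14033129e+00,  7.78828695e-05,  2.82381601e+00]), 'force': array([-0.23753417, -0.27117433,  0.30869481]), 'wrist_torque': array([ 0.05042719, -0.01406723, -0.01805157]), 'gripper_force': 0.0, 'opening': 93.93667161804358}
top [ 432.82909264  -13.20665781 1227.83773769] 367.6565789837539 [ 0.11503028  0.00099749 -0.99336149]
side [ 261.41905181 -915.07405524 1084.07335008] 459.0537217356635 [ 0.23744319  0.65863498 -0.71401729]
```

View pics/top0.png

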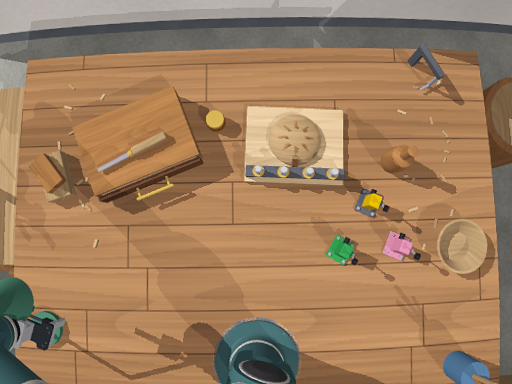

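View pics/side0.png

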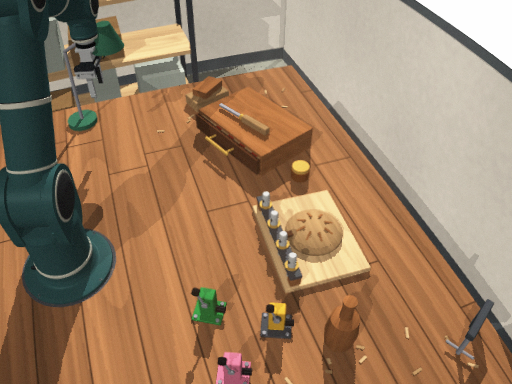

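Run:
```python
from h import *
T=load("top");S=load("side")
def blob(c,lo,hi,box):
    x0,y0,x1,y1=box; h=cv2.cvtColor(c["im"],cv2.COLOR_RGB2HSV)[y0:y1,x0:x1]
    m=cv2.inRange(h,lo,hi); n,l,st,ce=cv2.connectedComponentsWithStats(m)
    return [(st[i,4],ce[i]+[x0,y0],(l==i)) for i in np.argsort(-st[1:,4])[:4]+1]
def ends(c,lo,hi,box):
    a,ce,m=blob(c,lo,hi,box)[0]; ys,xs=np.nonzero(m); p=np.c_[xs,ys]+[box[0],box[1]]
    u=np.linalg.svd(p-p.mean(0),full_matrices=False)[2][0]; s=(p-p.mean(0))@u
    print(a,ce,p[s.argmin()],p[s.argmax()]); return ce,p[s.argmin()],p[s.argmax()]
tc,ta,tb=ends(T,(20,110,110),(35,255,255),(130,175,180,205))
sc,sa,sb=ends(S,(20,110,110),(35,255,255),(198,130,238,158))
print("handle mid",tri([(T,tc),(S,sc)])); 
print(onz(T,ta,55),onz(T,tb,55),onz(T,tc,55))
# cab top corners from top view
for p in [(174,88),(74,128),(201,157),(100,192)]: print(onz(T,p,90))
# pins: bright tops
for c,box in((T,(248,160,345,182)),(S,(255,185,305,280))):
    for b in blob(c,(0,0,170),(180,90,255),box): print("pin",b[0],b[1])
for c,box in((T,(350,185,395,220)),(S,(255,295,300,340))):
    for b in blob(c,(20,150,120),(35,255,255),box)[:1]: print("yel",b[0],b[1])
    for b in blob(c,(0,0,0),(180,255,45),box)[:3]: print("blk",b[0],b[1])
big=np.hstack([cv2.resize(T["im"][145:225,240:400],None,fx=4,fy=4,interpolation=2)]) 
b2=cv2.resize(S["im"][180:345,230:310],(160*2,330*2),interpolation=2)[:600]
cv2.imwrite("pics/z1.png",cv2.resize(T["im"][150:225,240:400],(800,375),interpolation=2)[:,:,::-1])
```

```text
166 [154.60843373 190.10843373] [173 184] [137 199]
40 [216.15 144.95] [206 137] [226 153]
handle mid (array([561.20087996, 322.60281281,  50.31200526]), [2.253015932839713, 2.2530159328397])
[581.73137059 260.54070176  55.        ] [534.89334291 378.89236646  55.        ] [562.90314291 320.87437093  55.        ]
[893.58611975 254.30511168  90.        ]
[769.68130785 588.62658706  90.        ]
[661.56732058 163.91810155  90.        ]
[556.03580352 489.41533855  90.        ]
pin 330 [326.21818182 165.82727273]
pin 291 [267.75257732 164.37113402]
pin 134 [303.00746269 180.23880597]
pin 34 [253.11764706 179.17647059]
pin 162 [290.31481481 205.50617284]
pin 37 [283.         232.97297297]
pin 37 [292.24324324 254.7027027 ]
pin 33 [274.12121212 212.42424242]
yel 241 [372.02074689 201.13278008]
blk 18 [385.38888889 207.88888889]
blk 5 [374.6 191.2]
blk 2 [372.  189.5]
yel 300 [277.34666667 315.82666667]
blk 41 [289.34146341 322.90243902]
blk 33 [270.06060606 308.78787879]
```

View pics/z1.png

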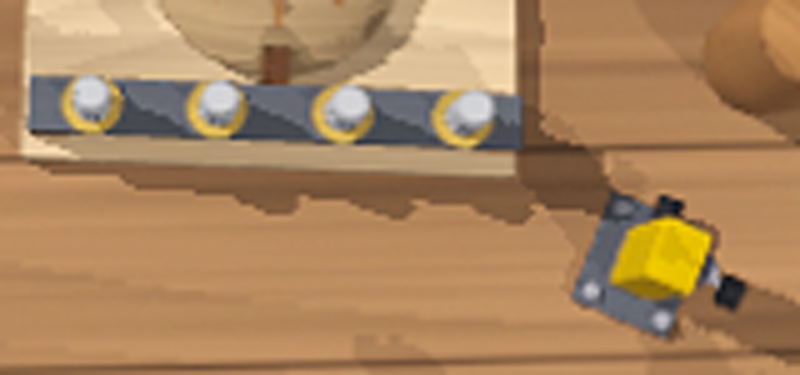

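```bash
python3 -m inch '[[0.046,-0.034,0,-0.112,30],[0.046,-0.034,0,-0.112,30],[0.046,-0.034,0,-0.112,30],[0.046,-0.034,0,-0.112,30],[0.046,-0.034,0,-0.112,30],[0.046,-0.034,0,-0.112,30],[0.046,-0.034,0,-0.112,30],[0.046,-0.034,-0.02,-0.112,30]]'; python3 -m inch '[[0,0,0,0,30],[0,0,0,0,30]]'
python3 - <<'E'
from h import *
T=load("top");S=load("side")
pt=[(258,168.6),(284,169.5),(310,170.3),(335,171)]
for p in pt: print("pin top @110",onz(T,p,110))
for a in((289.3,322.9),(270,308.8)): print("roller",tri([(T,(385.4,207.9)),(S,a)]))
print("yel",tri([(T,(372,201.1)),(S,(277.3,315.8))]))
W=snap("wrist","pics/w1.png"); print(robot.observe()["tcp_rot"],-W["R"].T@W["t"])
E
```

```text
time: 1.1
ee_pos: [565.2, 320.8, 186.3]
tcp_rot: [3.14, -0.001, 1.924]
force: [0.2, 0.8, -0.8]
opening: 28.1
gripper_force: 0.0
time: 1.35
ee_pos: [562.8, 322.0, 185.1]
tcp_rot: [-3.141, -0.0, 1.929]
force: [0.7, 0.3, 0.3]
opening: 28.3
gripper_force: 0.0
pin top @110 [617.70085984 -15.32186197 110.        ]
pin top @110 [613.46448757 -95.32110185 110.        ]
pin top @110 [ 609.59629486 -175.5464593   110.        ]
pin top @110 [ 606.13460773 -253.18356284  110.        ]
roller (array([ 508.96056142, -422.22065126,   80.14086202]), [19.45398176767315, 19.453981767673223])
roller (array([ 487.10694242, -399.15153622,  129.06174719]), [0.6245579073358063, 0.6245579073357325])
yel (array([ 514.69486074, -382.89908898,   52.19082094]), [0.09508709013909594, 0.09508709013892064])
[-3.14116211e+00 -5.28951203e-04  1.92970521e+00] [537.95305547 391.2896661  363.65404232]
```

View pics/w1.png

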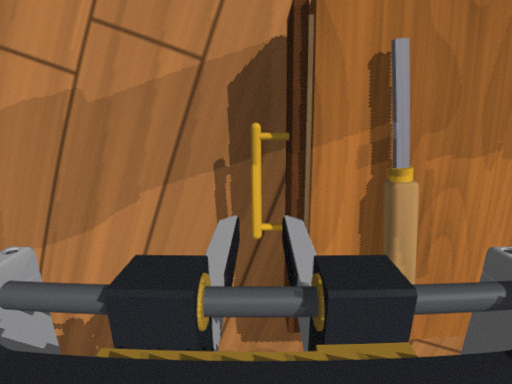

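Run:
```python
from h import *
W=load("wrist");T=load("top")
for p in [(256,128),(257,182),(258,235)]: print(onz(W,p,52))
print(tri([(T,(154.6,190.1)),(W,(257,182))]))
a=onz(W,(256,128),52)-onz(W,(258,235),52);print(np.degrees(np.arctan2(-a[0],a[1])))
```

```text
[538.30413017 376.86727021  52.        ]
[559.54167999 322.7232554   52.        ]
[582.41315418 264.42496518  52.        ]
(array([561.51848661, 322.24177416,  50.67812874]), [1.8873821629222605, 1.8873821629223448])
21.41915323062651
```

```bash
python3 -m inch '[[-0.002,-0.001,-0.04,0.014,30],[0,0,-0.045,0,30],[0,0,-0.04,0,30],[0,0,-0.02,0,30],[0,0,0,0,0],[0,0,0,0,0],[0,0,0,0,0]]' 40
```

```text
time: 2.28
ee_pos: [561.9, 321.4, 41.9]
tcp_rot: [3.14, -0.001, 1.942]
force: [-2.0, 0.8, 4.2]
opening: 9.9
gripper_force: 40.0
```

```bash
python3 -m inch '[[-0.0233,-0.0091,0,0,0],[-0.0233,-0.0091,0,0,0],[-0.0233,-0.0091,0,0,0],[-0.0233,-0.0091,0,0,0],[-0.0233,-0.0091,0,0,0],[-0.0233,-0.0091,0,0,0],[-0.0233,-0.0091,0,0,0],[0,0,0,0,0]]'; python3 -m inch '[[0,0,0,0,30],[0,0,0,0,30],[0,0,0.06,0,30],[0,0,0.06,0,50],[0.02,0.01,0.06,0,50],[0.03,0.01,0.05,0,50],[0,0,0,0,50],[0,0,0,0,50]]'
python3 - <<'E'
from h import *
snap("wrist","pics/w2.png");snap("side");snap("top")
E
```

```text
time: 3.28
ee_pos: [397.5, 258.2, 41.9]
tcp_rot: [3.14, -0.002, 1.943]
force: [-3.2, 5.6, 3.2]
opening: 9.8
gripper_force: 40.0
time: 4.28
ee_pos: [447.3, 276.3, 268.3]
tcp_rot: [-3.14, 0.0, 1.941]
force: [-0.1, -0.4, -0.4]
opening: 47.3
gripper_force: 0.0
```

View pics/w2.png

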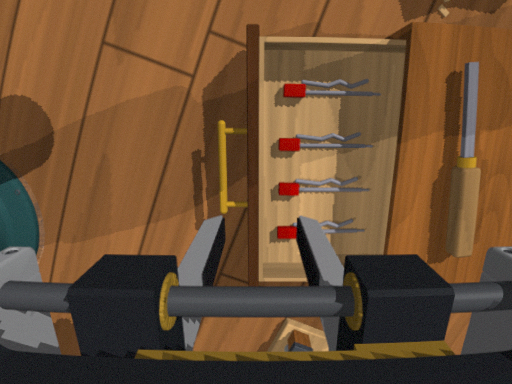

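```bash
cat > tabs.py <<'E'
from h import *
def red(c,amin=8):
    h=cv2.cvtColor(c["im"],cv2.COLOR_RGB2HSV)
    m=cv2.inRange(h,(0,200,110),(5,255,255))|cv2.inRange(h,(176,200,110),(180,255,255))
    n,l,st,ce=cv2.connectedComponentsWithStats(m)
    return [(int(st[i,4]),ce[i]) for i in range(1,n) if st[i,4]>=amin]
E
python3 - <<'E'
from tabs import *
W=load("wrist");T=load("top");S=load("side")
for n,c in(("W",W),("T",T),("S",S)): print(n,[(a,p.round(1).tolist()) for a,p in red(c)])
w=sorted(red(W,60),key=lambda x:x[1][1]); 
t=sorted(red(T),key=lambda x:x[1][0]);s=red(S)
for a,p in w:
    X=onz(W,p,34)
    b=min(t,key=lambda q:np.linalg.norm(onz(T,q[1],34)-X))[1] if t else None
    d=min(s,key=lambda q:np.linalg.norm(onz(S,q[1],34)-X))[1]
    print(X.round(1),tri([(W,p),(T,b)]),tri([(W,p),(T,b),(S,d)]))
for tip,(a,p) in zip([(380,94),(372,146),(370,190),(363,231)],w):
    v=onz(W,tip,25)-onz(W,p,35);print(np.linalg.norm(v[:2]),np.degrees(np.arctan2(v[1],v[0])))
E
```

```text
W [(267, [294.5, 89.8]), (250, [289.1, 144.1]), (232, [288.5, 188.6]), (226, [286.6, 231.9])]
T [(42, [194.1, 202.5]), (38, [174.7, 210.3]), (38, [156.0, 217.9])]
S [(19, [182.6, 144.2]), (18, [193.5, 154.6]), (16, [203.6, 164.0]), (8, [214.9, 175.1])]
[452.5 392.5  34. ] (array([ 486.87613489,  442.96209199, -402.94714744]), [1.8021288129217214, 1.8021288129217217]) (array([457.32581586, 359.74036376,  43.86502455]), [32.010468821736296, 43.111187792839274, 14.604543343649713])
[473.8 322.1  34. ] (array([473.96516902, 321.91220706,  31.26537023]), [0.20473486206102923, 0.2047348620610277]) (array([474.01569931, 321.96381393,  30.60343579]), [0.23300421531849175, 0.2363966116861317, 0.05600283319491068])
[497.8 262.1  34. ] (array([498.50291767, 260.70964967,  27.87381524]), [0.4817678340518098, 0.4817678340519127]) (array([497.14152376, 260.90954014,  30.31260092]), [1.4322606922564154, 1.178259017549773, 2.167748031229223])
[521.4 198.2  34. ] (array([522.62839889, 196.2029181 ,  28.39139586]), [0.1642478001150105, 0.16424780011483506]) (array([520.69233586, 196.42514363,  28.27656403]), [2.0651823543145182, 1.8035738930974972, 3.842378915956138])
121.70176667160817 19.71920484361339
121.97669553039236 19.84510965639484
124.52122262027306 19.134468793503384
121.06194825536646 19.773165421632868
```

```bash
python3 -m inch '[[0.012,-0.014,-0.01,-0.175,45],[0.012,-0.014,-0.01,-0.175,45],[0.012,-0.014,-0.02,-0.175,45],[0.012,-0.014,-0.02,-0.175,45],[0.012,-0.014,-0.02,-0.175,45],[0.009,-0.011,-0.02,-0.175,45],[0,0,-0.02,-0.175,45],[0,0,-0.01,-0.175,45]]';python3 -m inch '[[0,0,0,-0.175,45],[0,0,0,0,45],[0,0,0,0,45]]'
python3 - <<'E'
from tabs import *
W=snap("wrist","pics/w3.png"); print([(a,p.round(1).tolist(),onz(W,p,33).round(1)) for a,p in red(W,60)]); print(W["K"][0,0],-W["R"].T@W["t"])
E
```

```text
time: 5.42
ee_pos: [515.7, 195.1, 137.3]
tcp_rot: [3.142, 0.002, 0.536]
force: [-0.4, -0.5, -0.4]
opening: 42.3
gripper_force: 0.0
time: 5.8
ee_pos: [516.4, 195.8, 138.8]
tcp_rot: [-3.142, 0.0, 0.371]
force: [0.8, -0.2, -0.7]
opening: 41.9
gripper_force: 0.0
[(405, [60.0, 178.2], array([452.7, 393.8,  33. ])), (430, [129.8, 183.1], array([474.7, 322.5,  33. ])), (455, [193.8, 182.3], array([499.3, 261.6,  33. ])), (488, [262.6, 183.4], array([523.4, 196.7,  33. ]))]
291.65199431646613 [585.00245811 223.12597801 317.38387215]
```

View pics/w3.png

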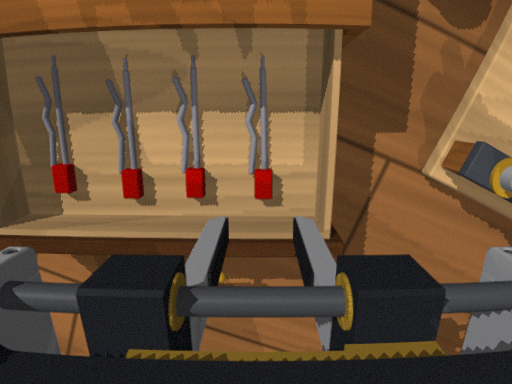

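```bash
python3 -m inch '[[0.0015,-0.0005,-0.05,0,45],[0,0,-0.04,0,45],[0,0,-0.022,0,45],[0,0,0,0,45],[0,0,0,0,10],[0,0,0,0,10],[0,0,0,0,10]]' 50;python3 -m inch '[[0,0,0,0,10],[0,0,0.05,0,10],[0,0,0.05,0,10],[0,0,0.04,0,10],[0,0,0,0,10]]'
python3 - <<'E'
from tabs import *
W=snap("wrist","pics/w4.png"); print([(a,p.round(1).tolist(),onz(W,p,33).round(1)) for a,p in red(W,60)])
E
```

```text
time: 6.72
ee_pos: [518.6, 195.6, 27.8]
tcp_rot: [-3.141, -0.001, 0.367]
force: [-0.9, -0.4, 7.2]
opening: 17.6
gripper_force: 50.0
time: 7.35
ee_pos: [519.5, 195.9, 169.9]
tcp_rot: [-3.14, -0.005, 0.367]
force: [0.1, 0.5, -0.9]
opening: 17.3
gripper_force: 50.0
[(335, [78.1, 176.1], array([452.9, 393.2,  33. ])), (352, [141.6, 180.4], array([474.7, 322.3,  33. ])), (377, [199.4, 179.5], array([499.2, 261.5,  33. ])), (1114, [260.7, 224.6], array([474. , 178.8,  33. ]))]
```

View pics/w4.png

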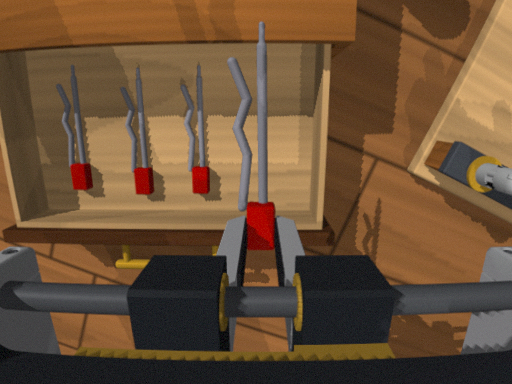

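```bash
python3 -m inch '[[-0.013,-0.041,0,-0.084,10],[-0.013,-0.041,0,-0.084,10],[-0.013,-0.041,-0.01,-0.084,10],[-0.013,-0.041,-0.01,-0.084,10],[-0.013,-0.041,0,-0.084,10],[0,0,0,0,10],[0,0,0,0,10]]'
cat > clip.py <<'E'
from tabs import *
from scipy.spatial.transform import Rotation as Ro
def tool(W,uv,dz):  # pixel -> world on plane dz below TCP, and tool-frame offset (along leg dir f, lateral l(+left))
    s=robot.observe();p=np.array(s["ee_pos"]);y=s["tcp_rot"][2]
    X=onz(W,uv,p[2]+dz);d=X-p;f=np.array([np.cos(y),np.sin(y)]);l=np.array([-f[1],f[0]])
    return X.round(1),round(float(d[:2]@f),1),round(float(d[:2]@l),1)
E
python3 - <<'E'
from clip import *
W=load("wrist")
s={"p":[519.5,195.9,169.9],"y":0.367}
for uv,dz in(((262,25),-2.8),((263,110),-2.8),((263,195),-2.8),((261,225),4)):
    X=onz(W,uv,169.9+dz);d=X-np.array(s["p"]);f=np.array([np.cos(.367),np.sin(.367)]);print(uv,d[:2]@f,d[:2]@[-f[1],f[0]])
W=snap("wrist","pics/w5.png"); print(robot.observe()["ee_pos"],robot.observe()["tcp_rot"],robot.observe()["opening"],red(W,100))
E
```

```text
time: 8.28
ee_pos: [453.1, -9.3, 146.5]
tcp_rot: [3.141, 0.001, -0.052]
force: [0.2, 0.7, 0.2]
opening: 17.5
gripper_force: 50.0
(262, 25) 124.32307630769068 -0.25649884705556675
(263, 110) 76.51382155182023 -0.9467714962489283
(263, 195) 23.335659303798472 -1.0981073368776346
(261, 225) 5.319267130847273 0.1733483410677087
[453.22263903  -8.99973824 146.59511424] [ 3.14137648e+00  6.01321802e-04 -5.15193242e-02] 17.343312410727467 [(307, array([  6.83061889, 160.07166124])), (1091, array([259.5187901 , 224.92575619]))]
```

View pics/w5.png

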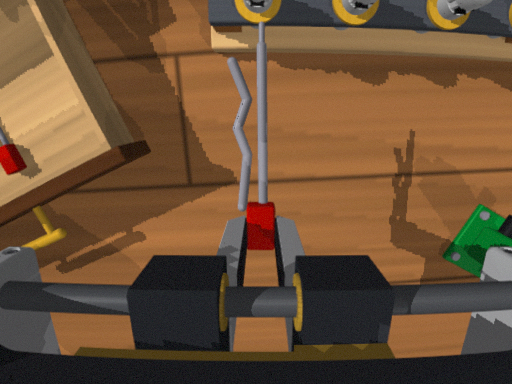

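```bash
python3 -m inch '[[-0.025,-0.03,0.04,0,10],[-0.02,-0.04,0.03,0,10],[0,-0.04,0,0,10],[0,0,0,0,10],[0,0,0,0,10]]'
python3 - <<'E'
from clip import *
W=snap("wrist"); np.savez("wa.npz",**W)
cv2.imwrite("pics/w6.png",cv2.resize(W["im"][:140],None,fx=1.5,fy=1.5,interpolation=2)[:,:,::-1]); print(robot.observe()["ee_pos"])
E
```

```text
time: 8.95
ee_pos: [408.4, -118.8, 216.8]
tcp_rot: [3.141, 0.001, -0.052]
force: [0.4, 0.4, -0.9]
opening: 17.1
gripper_force: 50.0
[ 408.38554081 -118.67881988  216.70306743]
```

View pics/w6.png

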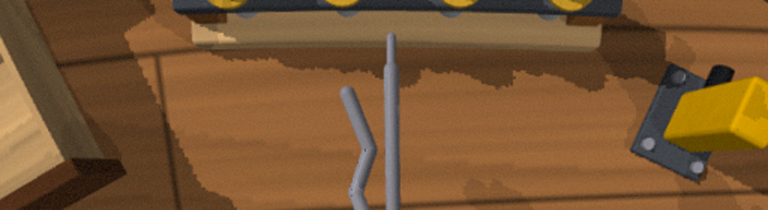

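```bash
python3 -m inch '[[0.04,-0.01,0,0,10],[0.06,-0.006,0,0,10],[0,0,0,0,10],[0,0,0,0,10]]'
python3 - <<'E'
from clip import *
W=snap("wrist"); np.savez("wa.npz",**W); cv2.imwrite("pics/w7.png",W["im"][:260,:,::-1])
E
python3 -m inch '[[0.01,0,0.05,0,10],[0.03,0,0.05,0,10],[0,0,0.0,0,10],[0,0,0,0,10]]'
python3 - <<'E'
from clip import *
W=snap("wrist"); np.savez("wb.npz",**W); cv2.imwrite("pics/w8.png",W["im"][:260,:,::-1])
a=cv2.imread("pics/w7.png");b=cv2.imread("pics/w8.png");cv2.imwrite("pics/w78.png",np.vstack([a,b]))
E
```

```text
time: 9.5
ee_pos: [507.6, -135.4, 216.3]
tcp_rot: [3.141, 0.002, -0.053]
force: [0.4, -1.2, -1.0]
opening: 17.3
gripper_force: 50.0
time: 10.05
ee_pos: [547.1, -135.4, 317.0]
tcp_rot: [-3.14, -0.0, -0.053]
force: [-0.4, -0.3, -1.1]
opening: 17.9
gripper_force: 50.0
```

View pics/w78.png

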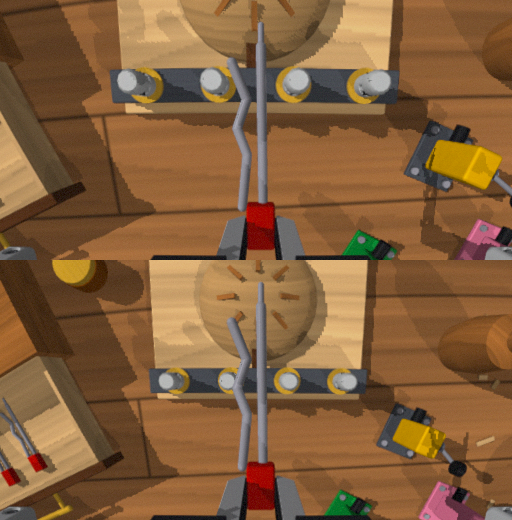

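Run:
```python
from clip import *
a=load("wa");b=load("wb");T=load("top")
def top(c,box):
    x0,y0,x1,y1=box;h=cv2.cvtColor(c["im"],cv2.COLOR_RGB2HSV)[y0:y1,x0:x1]
    m=cv2.inRange(h,(0,0,185),(180,50,255));n,l,st,ce=cv2.connectedComponentsWithStats(m)
    i=1+np.argmax(st[1:,4]);x,y,w,hh=st[i,:4];return [x0+x+(w-1)/2,y0+y+(hh-1)/2],(int(w),int(hh),int(st[i,4])),ce[i]+[x0,y0]
A=[top(a,(112,68,165,103)),top(a,(198,65,232,103)),top(a,(278,66,315,103)),top(a,(345,66,395,103))]
B=[top(b,(158,108,190,134)),top(b,(218,108,238,134)),top(b,(274,108,303,134)),top(b,(325,108,362,134))]
TT=[(258,168.6),(284,169.5),(310,170.3),(335,171)]
for p,q,t in zip(A,B,TT): print(p,q,tri([(a,p[2]),(b,q[2])]),onz(a,p[2],110).round(1),onz(b,q[2],110).round(1))
```

```text
([np.float64(127.0), np.float64(80.5)], (17, 18, 198), array([126.04040404,  80.67676768])) ([np.float64(168.5), np.float64(118.5)], (6, 6, 15), array([168.26666667, 118.2       ])) (array([621.27596949, -16.60310692, 111.36643423]), [2.7053479112883774, 2.7053479112884093]) [619.7 -13.9 110. ] [623.1 -18.3 110. ]
([np.float64(211.0), np.float64(79.5)], (19, 18, 252), array([211.19047619,  79.16666667])) ([np.float64(227.0), np.float64(120.5)], (13, 12, 88), array([227.18181818, 120.65909091])) (array([615.41737937, -94.66113901, 110.70085726]), [0.07842308076381903, 0.07842308076383003]) [615.5 -94.5 110. ] [615.4 -94.7 110. ]
([np.float64(298.0), np.float64(79.5)], (19, 18, 266), array([297.92105263,  79.42105263])) ([np.float64(289.0), np.float64(120.5)], (13, 12, 94), array([289.32978723, 120.5106383 ])) (array([ 611.31048209, -175.19469796,  106.86235891]), [0.03410776522071563, 0.03410776522071397]) [ 611.  -174.8  110. ] [ 611.4 -174.9  110. ]
([np.float64(377.0), np.float64(81.0)], (13, 17, 69), array([377.05797101,  80.98550725])) ([np.float64(345.5), np.float64(119.5)], (6, 6, 15), array([345.2, 119. ])) (array([ 608.58988508, -251.12840971,  101.7727658 ]), [1.7443211845477322, 1.7443211845476505]) [ 606.7 -249.3  110. ] [ 610.  -247.5  110. ]
```

```bash
python3 -m inch '[[-0.04,0.025,0,0,10],[-0.0435,0.0245,-0.02,0,10],[0,0,-0.05,0,10],[0,0,-0.05,0,10],[0,0,-0.05,0,10],[0,0,-0.04,0,10],[0,0,-0.019,0,10],[0,0,0,0,10]]'
python3 -m inch '[[0,0,0,0,10]]'
python3 - <<'E'
from clip import *
W=snap("wrist","pics/w9.png");snap("side","pics/s9.png");S=load("side")
big=cv2.resize(S["im"][180:280,200:300],(500,500),interpolation=2)
cv2.imwrite("pics/c9.png",np.hstack([cv2.resize(W["im"][0:240,190:340],(300,480),interpolation=2),big[:480]])[:,:,::-1])
E
```

```text
time: 11.1
ee_pos: [464.2, -87.0, 87.9]
tcp_rot: [3.141, 0.003, -0.054]
force: [1.6, 0.9, 0.5]
opening: 17.9
gripper_force: 50.0
time: 11.22
ee_pos: [465.9, -87.0, 89.6]
tcp_rot: [-3.141, -0.001, -0.054]
force: [-0.8, -0.6, -0.2]
opening: 17.5
gripper_force: 50.0
```

View pics/c9.png

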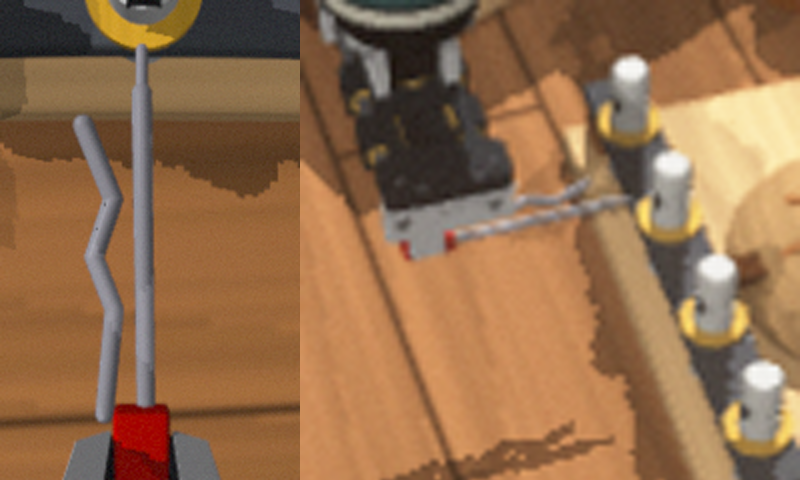

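Run:
```python
from clip import *
W=load("wrist");p=robot.observe()["ee_pos"];print(p)
print("collar",tool(W,(262.8,3),65-p[2]),"tip",tool(W,(260.5,24),-2.8),"mid",tool(W,(262,110),-2.8))
S=load("side");z=lambda x,y:(200+(x-300)/5,180+y/5)
print("tip side z by ray at x:",[ (lambda o,d:(o+d*((tool(W,(260.5,24),-2.8)[0][0]-o[0])/d[0])).round(1))(*ray(S,z(632,201)))])
for h in (z(658,190),z(700,295),z(752,400),z(614,100)): 
  print("hole",onz(S,h,85).round(1))
print("predict hole pix from pin2 front", proj(S,[603.4,-94,85]), z(658,190), "tip",proj(S,[p[0]+126,p[1]-6.7,p[2]-3]),z(632,201))
```

```text
[466.30614423 -86.8949889   89.77791915]
collar (array([608.8, -95.3,  65. ]), 142.7, -0.8) tip (array([590.1, -92.8,  87. ]), 123.9, 0.7) mid (array([541.9, -91.2,  87. ]), 75.8, -0.2)
tip side z by ray at x: [array([590.1, -99.9,  88. ])]
hole [608.4 -94.4  85. ]
hole [ 602.4 -175.7   85. ]
hole [ 602.  -252.9   85. ]
hole [609.3 -17.6  85. ]
predict hole pix from pin2 front [269.94652196 218.31668065] (271.6, 218.0) tip [266.3424032  218.75910503] (266.4, 220.2)
```

```bash
python3 -m inch '[[0,-0.001,-0.002,0,10],[0.01,-0.0005,0,0,10],[0.01,-0.0005,0,0,10],[0.01,-0.0005,0,0,10],[0.005,-0.0003,0,0,10],[0,0,0,0,10]]' 60; python3 -m inch '[[0.005,-0.0003,0,0,10],[0,0,0,0,10]]'
```

```text
time: 12.08
ee_pos: [501.1, -90.0, 86.8]
tcp_rot: [3.141, 0.0, -0.054]
force: [0.1, -0.4, -0.9]
opening: 16.8
gripper_force: 60.0
time: 12.32
ee_pos: [506.2, -90.1, 86.9]
tcp_rot: [3.141, -0.0, -0.054]
force: [0.0, 0.4, -0.8]
opening: 16.7
gripper_force: 60.0
```

```bash
python3 -m inch '[[0.008,-0.0004,0,0,10],[0.008,-0.0004,0,0,10],[0.008,-0.0004,0,0,10],[0.006,-0.0003,0,0,10],[0,0,0,0,10]]'; python3 -m inch '[[0.006,-0.0003,0,0,10],[0.006,-0.0003,0,0,10],[0.004,-0.0002,0,0,10],[0,0,0,0,10],[0,0,0,0,10]]'
python3 - <<'E'
from clip import *
W=snap("wrist","pics/w10.png");S=snap("side")
cv2.imwrite("pics/c10.png",np.hstack([cv2.resize(W["im"][0:240,150:350],(400,480),interpolation=2),cv2.resize(S["im"][190:270,210:290],(400,400),interpolation=2)[np.r_[:400,[399]*80]]])[:,:,::-1])
E
```

```text
time: 12.95
ee_pos: [537.0, -91.6, 87.0]
tcp_rot: [3.141, -0.001, -0.053]
force: [4.1, 3.6, -1.3]
opening: 17.3
gripper_force: 60.1
time: 13.58
ee_pos: [551.9, -92.5, 86.9]
tcp_rot: [3.141, -0.0, -0.054]
force: [-0.1, 1.8, -0.8]
opening: 16.8
gripper_force: 60.0
```

View pics/c10.png

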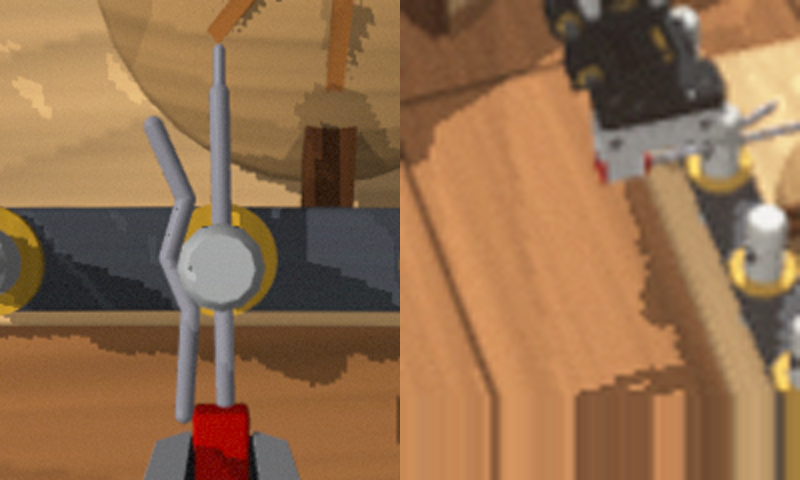

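```bash
python3 -m inch '[[0,0,0,0,45],[0,0,0,0,45],[0,0,0,0,45],[0,0,0.03,0,45],[0,0,0.04,0,45],[0,0,0.05,0,45]]'; python3 -m inch '[[-0.008,0.05,0,0.061,45],[-0.008,0.05,0,0.061,45],[-0.008,0.05,0,0.061,45],[-0.008,0.05,0,0.061,45],[-0.008,0.05,-0.01,0.061,45],[-0.008,0.05,-0.02,0.06,45],[-0.009,0.053,-0.02,0.06,45],[0,0,0,0,45]]'
cat > look.py <<'E'
from clip import *
python=0
W=snap("wrist");s=robot.observe();print(np.round(s["ee_pos"],1),s["tcp_rot"][2].round(3))
for a,p in red(W,100): print(a,p.round(1),onz(W,p,33).round(1),proj(W,onz(W,p,33)).round())
E
python3 look.py
```

```text
time: 14.42
ee_pos: [551.5, -92.5, 207.8]
tcp_rot: [3.141, 0.001, -0.054]
force: [0.6, 0.1, 1.0]
opening: 42.1
gripper_force: 0.0
time: 15.42
ee_pos: [493.1, 264.1, 155.3]
tcp_rot: [3.141, 0.002, 0.378]
force: [-0.5, -1.2, -0.1]
opening: 42.5
gripper_force: 0.0
[494.2 261.6 156.2] 0.374
398 [135.2 175.9] [453.8 392.7  33. ] [135. 176.]
410 [204.4 181.4] [475.5 321.6  33. ] [204. 181.]
433 [266.4 181.4] [499.7 260.5  33. ] [266. 181.]
```

```bash
python3 -m inch '[[0.001,-0.001,-0.05,0,45],[0,0,-0.04,0,45],[0,0,-0.038,0,45],[0,0,0,0,45],[0,0,0,0,10],[0,0,0,0,10],[0,0,0,0,10]]' 60;python3 -m inch '[[0,0,0,0,10],[0,0,0.05,0,10],[0,0,0.05,0,10],[0,0,0.04,0,10],[0,0,0,0,10]]'
cat > tip.py <<'E'
from clip import *
W=snap("wrist");s=robot.observe();print(np.round(s["ee_pos"],1),s["tcp_rot"][2].round(3),s["opening"].round(1))
print([(a,p.round(1).tolist()) for a,p in red(W,600)])
h=cv2.cvtColor(W["im"],cv2.COLOR_RGB2HSV); m=cv2.inRange(h,(0,0,80),(180,90,200))
for r in (30,40,100,150,190):
    xs=np.nonzero(m[r,250:280])[0]
    if len(xs): u=250+(xs.min()+xs.max())/2; print(r,u,len(xs),tool(W,(u,r),-3)[1:])
col=m[:120,255:270].any(1); print("tip row",np.nonzero(col)[0][:3])
E
python3 tip.py
```

```text
time: 16.35
ee_pos: [496.5, 259.9, 30.1]
tcp_rot: [-3.141, -0.002, 0.371]
force: [-0.9, -0.3, 11.3]
opening: 17.1
gripper_force: 59.9
time: 16.98
ee_pos: [497.2, 260.3, 171.9]
tcp_rot: [-3.14, -0.005, 0.372]
force: [-0.1, -0.2, -1.8]
opening: 16.8
gripper_force: 59.9Traceback (most recent call last):
  File "tip.py", line 2, in <module>
    W=snap("wrist");s=robot.observe();print(np.round(s["ee_pos"],1),s["tcp_rot"][2].round(3),s["opening"].round(1))
                                                                                             ^^^^^^^^^^^^^^^^^^
AttributeError: 'float' object has no attribute 'round'
```

```bash
sed -i 's/s\["opening"\].round(1)/s["opening"]/' tip.py; python3 tip.py
```

```text
[495.7 259.8 169. ] 0.372 16.772174261660822
[(995, [261.1, 224.3])]
30 263.5 6 (122.5, -1.1)
40 263.5 6 (117.0, -1.1)
100 259.0 13 (83.0, 1.5)
150 258.5 10 (52.8, 1.9)
190 263.0 8 (27.0, -1.0)
tip row [25 26 27]
```

```bash
python3 -m inch '[[-0.0043,-0.0532,0,-0.053,10],[-0.0043,-0.0532,0,-0.053,10],[-0.0043,-0.0532,0,-0.053,10],[-0.0043,-0.0532,0,-0.053,10],[-0.0043,-0.0532,0,-0.053,10],[-0.0043,-0.0532,0,-0.053,10],[-0.0043,-0.0532,0,-0.053,10],[-0.004,-0.0532,0,-0.053,10]]'; python3 -m inch '[[0,0,-0.03,0,10],[0,0,-0.03,0,10],[0,0,-0.02,0,10],[0,0,0,0,10],[0,0,0,0,10]]'
python3 tip.py
python3 - <<'E'
from clip import *
W=load("wrist");S=snap("side")
cv2.imwrite("pics/c11.png",np.hstack([cv2.resize(W["im"][0:240,190:340],(300,480),interpolation=2),cv2.resize(S["im"][180:280,200:300],(500,500),interpolation=2)[:480]])[:,:,::-1])
E
```

```text
time: 18.08
ee_pos: [461.1, -167.4, 168.1]
tcp_rot: [3.142, 0.001, -0.054]
force: [0.2, 0.2, -0.7]
opening: 16.9
gripper_force: 59.9
time: 18.7
ee_pos: [461.8, -166.3, 89.2]
tcp_rot: [3.141, 0.0, -0.053]
force: [0.8, 0.3, -0.6]
opening: 17.0
gripper_force: 59.9
[ 462.1 -166.2   89.5] -0.053 16.960699134673117
[(1001, [127.2, 90.1]), (1012, [259.5, 225.9])]
30 263.0 15 (120.9, -0.7)
40 263.0 7 (115.4, -0.7)
100 258.5 13 (81.8, 1.9)
150 258.5 11 (51.8, 2.0)
190 262.5 10 (26.1, -0.6)
tip row [0 1 2]
```

View pics/c11.png

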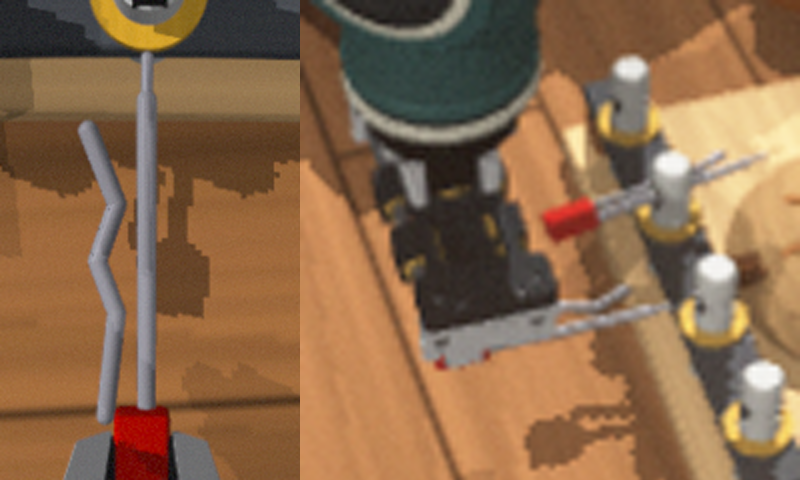

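```bash
python3 -m inch '[[0,-0.0003,-0.0015,0,10],[0.01,-0.0005,0,0,10],[0.01,-0.0005,0,0,10],[0.01,-0.0005,0,0,10],[0.01,-0.0005,0,0,10],[0,0,0,0,10]]'; python3 -m inch '[[0.008,-0.0004,0,0,10],[0.008,-0.0004,0,0,10],[0.008,-0.0004,0,0,10],[0.006,-0.0003,0,0,10],[0,0,0,0,10]]'
```

```text
time: 19.55
ee_pos: [502.6, -168.5, 87.4]
tcp_rot: [3.141, -0.0, -0.052]
force: [1.1, -0.1, 0.2]
opening: 16.9
gripper_force: 59.9
time: 20.18
ee_pos: [532.8, -169.7, 87.5]
tcp_rot: [3.141, -0.001, -0.052]
force: [3.5, 2.8, 0.6]
opening: 16.8
gripper_force: 60.0
```

```bash
python3 -m inch '[[0.006,-0.0003,0,0,10],[0.006,-0.0003,0,0,10],[0.004,-0.0002,0,0,10],[0,0,0,0,10],[0,0,0,0,10]]'
cat > pinpos.py <<'E'
from clip import *
W=snap("wrist");s=robot.observe();print(np.round(s["ee_pos"],1),s["opening"])
im=W["im"];h=cv2.cvtColor(im,cv2.COLOR_RGB2HSV);m=cv2.inRange(h,(0,0,140),(180,60,255))[60:200,230:290]
n,l,st,ce=cv2.connectedComponentsWithStats(cv2.morphologyEx(m,cv2.MORPH_OPEN,np.ones((11,11))))
for i in range(1,n): print("pin top",st[i],ce[i]+[230,60],tool(W,ce[i]+[230,60],110-s["ee_pos"][2]))
print([(a,p.round(1).tolist()) for a,p in red(W,300)])
E
python3 pinpos.py
```

```text
time: 20.8
ee_pos: [548.0, -170.8, 87.5]
tcp_rot: [3.141, -0.0, -0.053]
force: [1.5, -0.2, 0.7]
opening: 16.9
gripper_force: 59.9
[ 547.9 -170.8   87.5] 16.733321529357895
pin top [  16   56   35   35 1015] [262.71724138 133.33793103] (array([ 611.7, -174.5,  110. ]), 63.8, -0.3)
[(1088, [143.9, 222.2]), (999, [259.4, 225.9])]
```

```bash
python3 -m inch '[[0,0,0,0,45],[0,0,0,0,45],[0,0,0,0,45],[0,0,0.03,0,45],[0,0,0.04,0,45],[0,0,0.05,0,45]]'; python3 -m inch '[[-0.0086,0.0546,0,0.047,45],[-0.0086,0.0546,0,0.047,45],[-0.0086,0.0546,0,0.047,45],[-0.0086,0.0546,0,0.047,45],[-0.0086,0.0546,0,0.047,45],[-0.0086,0.0546,-0.01,0.047,45],[-0.0086,0.0546,-0.02,0.047,45],[-0.0086,0.0546,-0.02,0.047,45]]';python3 -m inch '[[-0.0082,0.0546,0,0.048,45],[0,0,0,0,45],[0,0,0,0,45]]'
python3 look.py
```

```text
time: 21.6
ee_pos: [547.3, -170.5, 208.2]
tcp_rot: [3.141, 0.001, -0.053]
force: [0.8, 0.7, 0.1]
opening: 42.6
gripper_force: 0.0
time: 22.6
ee_pos: [478.5, 268.1, 157.0]
tcp_rot: [-3.141, -0.001, 0.325]
force: [0.7, 0.5, 0.2]
opening: 42.4
gripper_force: 0.0
time: 22.98
ee_pos: [471.0, 320.0, 157.4]
tcp_rot: [3.141, 0.0, 0.371]
force: [0.4, 0.1, 0.3]
opening: 42.3
gripper_force: 0.0
[471.3 319.5 157.6] 0.37
412 [191.  176.5] [453.4 392.9  33. ] [191. 176.]
430 [260.3 181.4] [475.1 322.2  33. ] [260. 181.]
```

```bash
python3 -m inch '[[-0.0005,0.001,-0.05,0,45],[0,0,-0.04,0,45],[0,0,-0.038,0,45],[0,0,0,0,45]]' 60;python3 -m inch '[[0,0,0,0,10],[0,0,0,0,10],[0,0,0,0,10],[0,0,0,0,10]]';python3 -m inch '[[0,0,0.05,0,10],[0,0,0.05,0,10],[0,0,0.04,0,10],[0,0,0,0,10],[0,0,0,0,10]]'; python3 tip.py
```

```text
time: 23.52
ee_pos: [469.8, 319.6, 28.0]
tcp_rot: [3.14, 0.003, 0.369]
force: [0.1, -0.6, 0.1]
opening: 42.3
gripper_force: 0.0
time: 24.02
ee_pos: [471.0, 322.2, 30.6]
tcp_rot: [-3.141, -0.002, 0.372]
force: [-1.6, -1.3, 10.4]
opening: 16.6
gripper_force: 59.8
time: 24.65
ee_pos: [469.9, 321.8, 169.1]
tcp_rot: [-3.141, 0.0, 0.372]
force: [-0.2, -0.4, -1.2]
opening: 16.9
gripper_force: 59.8
[469.8 321.6 168.6] 0.372 17.107743883230246
[(814, [261.6, 219.0])]
30 265.0 7 (121.8, -1.8)
40 265.0 7 (116.4, -1.9)
100 259.5 14 (82.6, 1.3)
150 259.0 11 (52.5, 1.6)
190 262.5 8 (26.7, -0.6)
tip row [24 25 26]
```

```bash
python3 -m inch '[[0,-0.0467,0,-0.0595,10],[0,-0.0467,0,-0.0595,10],[0,-0.0467,0,-0.0595,10],[0,-0.0467,0,-0.0595,10],[0,-0.0467,0,-0.0595,10],[0,-0.0467,0,-0.0595,10],[0,-0.0474,0,-0.0595,10],[0,0,0,0,10]]'; python3 -m inch '[[0,0,-0.03,0,10],[0,0,-0.03,0,10],[0,0,-0.02,0,10],[0,0,0,0,10],[0,0,0,0,10]]'
python3 tip.py
python3 - <<'E'
from clip import *
W=load("wrist");S=snap("side")
cv2.imwrite("pics/c12.png",np.hstack([cv2.resize(W["im"][0:240,190:340],(300,480),interpolation=2),cv2.resize(S["im"][180:280,200:300],(500,500),interpolation=2)[:480]])[:,:,::-1])
E
```

```text
time: 25.7
ee_pos: [469.6, -9.1, 168.9]
tcp_rot: [3.14, 0.001, -0.051]
force: [0.6, -0.6, -0.3]
opening: 16.8
gripper_force: 59.8
time: 26.32
ee_pos: [470.5, -5.7, 89.8]
tcp_rot: [3.141, -0.0, -0.045]
force: [-0.4, 0.5, -0.7]
opening: 16.7
gripper_force: 59.8
[470.7  -5.7  90. ] -0.045 16.621963129227186
[(1495, [391.0, 91.7]), (1161, [499.0, 100.4]), (1068, [259.4, 224.5])]
30 264.5 14 (121.0, -1.5)
40 265.0 7 (115.6, -1.8)
100 259.5 15 (81.9, 1.4)
150 259.0 13 (51.9, 1.7)
190 263.0 9 (26.2, -0.9)
tip row [0 1 2]
```

View pics/c12.png

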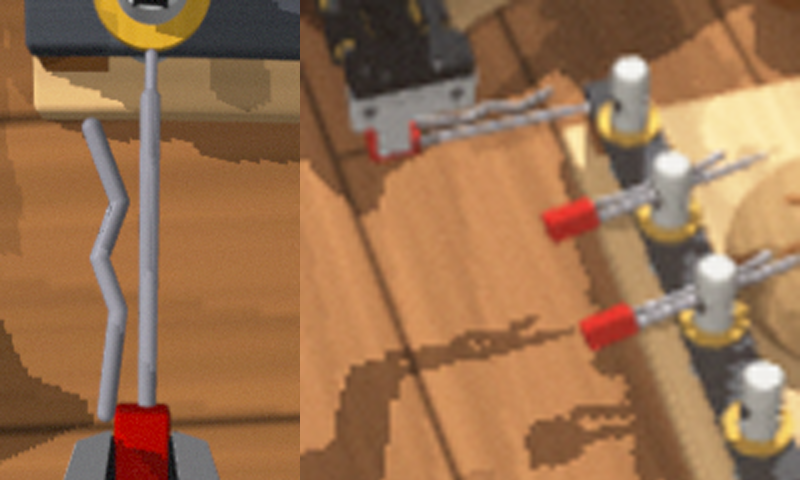

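```bash
python3 -m inch '[[0,0,-0.0025,0,10],[0.01,-0.0005,0,0,10],[0.01,-0.0005,0,0,10],[0.01,-0.0005,0,0,10],[0.01,-0.0005,0,0,10],[0,0,0,0,10]]'; python3 -m inch '[[0.008,-0.0004,0,0,10],[0.008,-0.0004,0,0,10],[0.008,-0.0004,0,0,10],[0.006,-0.0003,0,0,10],[0,0,0,0,10]]'
```

```text
time: 27.18
ee_pos: [511.2, -8.2, 86.9]
tcp_rot: [3.141, -0.001, -0.045]
force: [-0.4, 0.5, 1.1]
opening: 17.4
gripper_force: 59.8
time: 27.8
ee_pos: [541.6, -9.3, 87.2]
tcp_rot: [3.141, -0.002, -0.045]
force: [4.2, 2.0, 0.1]
opening: 16.7
gripper_force: 59.8
```

```bash
python3 -m inch '[[0.006,-0.0003,0,0,10],[0.006,-0.0003,0,0,10],[0.003,-0.0002,0,0,10],[0,0,0,0,10],[0,0,0,0,10]]'; python3 pinpos.py
```

```text
time: 28.42
ee_pos: [555.7, -10.4, 87.1]
tcp_rot: [3.141, -0.001, -0.045]
force: [1.2, 0.5, 2.6]
opening: 16.6
gripper_force: 59.8
[555.6 -10.3  87.1] 16.638589690712443
pin top [  17   53   34   36 1034] [263.0589942  130.87137331] (array([620.7, -13.8, 110. ]), 65.2, -0.5)
[(1204, [378.6, 221.5]), (1231, [482.9, 220.9]), (1075, [259.8, 224.6])]
```

```bash
python3 -m inch '[[0,0,0,0,45],[0,0,0,0,45],[0,0,0,0,45],[0,0,0.03,0,45],[0,0,0.04,0,45],[0,0,0.05,0,45]]'; python3 -m inch '[[-0.0133,0.0502,0,0.052,45],[-0.0133,0.0502,0,0.052,45],[-0.0133,0.0502,0,0.052,45],[-0.0133,0.0502,0,0.052,45],[-0.0133,0.0502,0,0.052,45],[-0.0133,0.0502,-0.01,0.052,45],[-0.0133,0.0502,-0.02,0.052,45],[-0.0133,0.0502,-0.02,0.052,45]]';python3 -m inch '[[0,0,0,0,45],[0,0,0,0,45]]'
python3 look.py
```

```text
time: 29.22
ee_pos: [554.8, -10.2, 207.7]
tcp_rot: [3.141, 0.001, -0.045]
force: [0.2, 0.7, 0.1]
opening: 42.2
gripper_force: 0.0
time: 30.22
ee_pos: [448.2, 393.1, 156.4]
tcp_rot: [-3.141, -0.0, 0.373]
force: [1.2, 0.1, 0.7]
opening: 41.8
gripper_force: 0.0
time: 30.48
ee_pos: [449.2, 390.8, 156.9]
tcp_rot: [3.141, 0.0, 0.37]
force: [0.5, -0.4, -0.4]
opening: 42.2
gripper_force: 0.0
[449.6 390.4 157.3] 0.369
437 [260.4 181.1] [453.8 393.   33. ] [260. 181.]
```

```bash
python3 -m inch '[[0,0.001,-0.05,0,45],[0,0,-0.04,0,45],[0,0,-0.038,0,45],[0,0,0,0,45]]' 60;python3 -m inch '[[0,0,0,0,10],[0,0,0,0,10],[0,0,0,0,10],[0,0,0,0,10]]';python3 -m inch '[[0,0,0.05,0,10],[0,0,0.05,0,10],[0,0,0.04,0,10],[0,0,0,0,10],[0,0,0,0,10]]'; python3 tip.py
```

```text
time: 31.02
ee_pos: [448.7, 390.5, 27.7]
tcp_rot: [3.14, 0.003, 0.369]
force: [-0.6, -0.6, 0.7]
opening: 42.5
gripper_force: 0.0
time: 31.52
ee_pos: [449.6, 393.0, 30.2]
tcp_rot: [-3.141, -0.002, 0.371]
force: [0.1, -0.4, 8.9]
opening: 17.2
gripper_force: 59.7
time: 32.15
ee_pos: [448.6, 392.5, 168.6]
tcp_rot: [-3.141, 0.0, 0.371]
force: [-0.0, 0.0, -0.4]
opening: 17.2
gripper_force: 59.7
[448.5 392.3 168.2] 0.371 16.90114789901073
[(790, [261.5, 218.4])]
30 265.5 6 (121.9, -2.1)
40 265.5 6 (116.4, -2.1)
100 259.0 12 (82.6, 1.6)
150 259.0 11 (52.5, 1.6)
190 263.5 9 (26.7, -1.2)
tip row [24 25 26]
```

```bash
python3 -m inch '[[0,-0.0532,0,-0.0347,10],[0,-0.0532,0,-0.0347,10],[0,-0.0532,0,-0.0347,10],[0,-0.0532,0,-0.0347,10],[0,-0.0532,0,-0.0347,10],[0,-0.0532,0,-0.0347,10],[0,-0.0532,0,-0.0347,10],[0,-0.0532,0,-0.0347,10]]'; python3 -m inch '[[0,-0.0532,0,-0.0347,10],[0,-0.0532,0,-0.0347,10],[0,-0.0532,0,-0.0347,10],[0.0097,-0.0528,0,-0.0347,10],[0,0,0,0,10],[0,0,0,0,10]]'; python3 -m inch '[[0,0,-0.03,0,10],[0,0,-0.03,0,10],[0,0,-0.019,0,10],[0,0,0,0,10],[0,0,0,0,10]]'
python3 tip.py
python3 - <<'E'
from clip import *
W=load("wrist");S=snap("side")
cv2.imwrite("pics/c13.png",np.hstack([cv2.resize(W["im"][0:240,190:340],(300,480),interpolation=2),cv2.resize(S["im"][180:280,200:300],(500,500),interpolation=2)[:480]])[:,:,::-1])
h=cv2.cvtColor(W["im"],cv2.COLOR_RGB2HSV);m=cv2.inRange(h,(20,120,90),(35,255,255))[:30,210:320]
for r in range(0,16,3): x=np.nonzero(m[r])[0]; print(r,210+x.min(),210+x.max(),210+(x.min()+x.max())/2)
E
```

```text
time: 33.2
ee_pos: [448.3, -34.7, 168.4]
tcp_rot: [3.141, 0.001, 0.092]
force: [0.5, -0.4, 0.1]
opening: 16.6
gripper_force: 59.7
time: 33.95
ee_pos: [458.1, -245.4, 168.1]
tcp_rot: [3.142, 0.002, -0.046]
force: [-0.1, 0.8, -0.7]
opening: 16.7
gripper_force: 59.7
time: 34.58
ee_pos: [459.1, -245.5, 90.7]
tcp_rot: [3.141, -0.001, -0.045]
force: [0.2, -0.6, -1.3]
opening: 17.0
gripper_force: 59.7
[ 459.2 -245.6   90.8] -0.045 16.900214060266048
[(820, [131.2, 93.9]), (641, [12.2, 95.2]), (1089, [259.6, 224.8])]
30 265.5 6 (121.1, -1.9)
40 265.0 7 (115.7, -1.6)
100 259.5 15 (81.9, 1.6)
150 259.0 13 (51.9, 1.9)
190 263.0 9 (26.2, -0.7)
tip row [0 1 2]
0 234 292 263.0
3 235 292 263.5
6 236 291 263.5
9 237 290 263.5
12 237 289 263.0
15 239 287 263.0
```

```bash
python3 -m inch '[[0,0.0015,-0.0035,0,10],[0.01,-0.0005,0,0,10],[0.01,-0.0005,0,0,10],[0.01,-0.0005,0,0,10],[0.01,-0.0005,0,0,10],[0,0,0,0,10]]'; python3 -m inch '[[0.008,-0.0004,0,0,10],[0.008,-0.0004,0,0,10],[0.008,-0.0004,0,0,10],[0.006,-0.0003,0,0,10],[0,0,0,0,10]]'
```

```text
time: 35.42
ee_pos: [499.5, -246.2, 86.4]
tcp_rot: [3.141, -0.0, -0.045]
force: [0.6, -0.2, 1.1]
opening: 16.6
gripper_force: 59.7
time: 36.05
ee_pos: [529.9, -247.5, 86.6]
tcp_rot: [3.141, -0.002, -0.045]
force: [4.0, 1.3, 0.4]
opening: 16.6
gripper_force: 59.7
```

```bash
python3 -m inch '[[0.006,-0.0003,0,0,10],[0.006,-0.0003,0,0,10],[0.003,-0.0002,0,0,10],[0,0,0,0,10],[0,0,0,0,10]]'; python3 pinpos.py
```

```text
time: 36.67
ee_pos: [544.1, -248.4, 86.6]
tcp_rot: [3.141, -0.001, -0.045]
force: [1.5, 0.5, 2.9]
opening: 16.9
gripper_force: 59.7
[ 544.  -248.4   86.6] 17.08904239679231
pin top [  15   56   37   37 1064] [263.40601504 134.90695489] (array([ 607., -252.,  110.]), 63.1, -0.7)
[(1166, [39.0, 220.0]), (1186, [149.2, 221.5]), (1084, [259.6, 224.5])]
```

```bash
python3 -m inch '[[0,0,0,0,45],[0,0,0,0,45],[0,0,0,0,45],[0,0,0.03,0,45],[0,0,0.04,0,45],[0,0,0.05,0,45]]'; python3 -m inch '[[-0.018,0.0494,0,0.0416,45],[-0.018,0.0494,0,0.0416,45],[-0.018,0.0494,0,0.0416,45],[-0.018,0.0494,0,0.0416,20],[-0.018,0.0494,0,0.0416,0],[-0.018,0.0494,0,0.0416,0],[-0.018,0.0494,0,0.0416,0],[-0.018,0.0494,0,0.0416,0]]' 10;python3 -m inch '[[-0.018,0.0494,0,0.0416,0],[-0.018,0.0494,0,0.0416,0],[0,0,0,0,0],[0,0,0,0,0]]'
python3 - <<'E'
from clip import *
W=snap("wrist");S=snap("side");T=snap("top");s=robot.observe();print(s["ee_pos"],s["tcp_rot"])
h=cv2.cvtColor(W["im"],cv2.COLOR_RGB2HSV);m=cv2.inRange(h,(20,120,110),(35,255,255));m[250:]=0
n,l,st,ce=cv2.connectedComponentsWithStats(m)
for i in range(1,n):
    if st[i,4]>80: x,y,w,hh,a=st[i]; print("brass",st[i],ce[i].round(1),onz(W,(x,ce[i][1]),52).round(1),onz(W,(x+w,ce[i][1]),52).round(1))
for c in (S,T): 
    print([(a,p.round(1).tolist(),onz(c,p,89).round(1).tolist()) for a,p in red(c)])
E
```

```text
time: 37.48
ee_pos: [543.1, -248.2, 207.2]
tcp_rot: [-3.142, 0.001, -0.046]
force: [0.1, -0.6, 0.2]
opening: 42.4
gripper_force: 0.0
time: 38.48
ee_pos: [398.7, 148.5, 206.6]
tcp_rot: [-3.141, -0.001, 0.289]
force: [0.7, -0.1, -0.6]
opening: 0.2
gripper_force: 0.0
time: 38.98
ee_pos: [363.8, 245.0, 206.3]
tcp_rot: [3.141, 0.0, 0.37]
force: [-0.7, -0.1, -0.0]
opening: 0.8
gripper_force: 0.0
[364.0966139  244.68361375 206.44913279] [-3.14151549e+00 -5.40677787e-05  3.68477154e-01]
brass [ 204  116  114   36 1196] [264.4 143.8] [379.2 320.4  52. ] [426.2 199.5  52. ]
[(33, [245.2, 204.3], [552.1, -20.6, 89.0]), (32, [253.6, 223.2], [551.0, -99.1, 89.0]), (39, [260.6, 244.8], [543.1, -180.2, 89.0]), (49, [269.2, 265.1], [541.2, -252.1, 89.0])]
[(48, [256.2, 188.9], [557.1, -8.6, 89.0]), (54, [282.5, 189.8], [552.8, -90.5, 89.0]), (53, [307.5, 191.1], [547.5, -168.6, 89.0]), (49, [331.0, 191.1], [546.0, -242.2, 89.0])]
```

```bash
python3 -m inch '[[0,0,-0.05,0,0],[0,0,-0.05,0,0],[0,0,-0.04,0,0],[0,0,-0.02,0,0],[0,0,0,0,0],[0.0093,0.0036,0,0,0],[0.014,0.0054,0,0,0],[0.0186,0.0073,0,0,0]]'; python3 -m inch '[[0.0233,0.0091,0,0,0],[0.0233,0.0091,0,0,0],[0.0233,0.0091,0,0,0],[0.0233,0.0091,0,0,0],[0.0233,0.0091,0,0,0],[0,0,0,0,0]]'
```

```text
time: 40.12
ee_pos: [406.8, 262.8, 47.2]
tcp_rot: [-3.141, -0.001, 0.371]
force: [-1.1, -1.1, 2.0]
opening: 0.4
gripper_force: 0.8
time: 40.88
ee_pos: [524.0, 307.9, 46.9]
tcp_rot: [3.141, -0.002, 0.371]
force: [-0.1, -0.3, -0.1]
opening: 0.7
gripper_force: 0.0
```

Now the last ~25 mm, gently.

```bash
python3 -m inch '[[0.009,0.0035,0,0,0],[0.006,0.0023,0,0,0],[0.004,0.0016,0,0,0],[0,0,0,0,0]]'; python3 -m inch '[[0.004,0.0016,0,0,0],[0,0,0,0,0]]';python3 -m inch '[[0.003,0.0012,0,0,0],[0,0,0,0,0]]'
```

```text
time: 41.38
ee_pos: [541.3, 315.0, 46.5]
tcp_rot: [3.141, -0.0, 0.371]
force: [-0.6, 0.3, -0.4]
opening: 0.4
gripper_force: 0.0
time: 41.62
ee_pos: [545.3, 316.5, 46.4]
tcp_rot: [3.141, -0.0, 0.37]
force: [0.5, -0.2, 0.8]
opening: 0.6
gripper_force: 0.0
time: 41.88
ee_pos: [547.8, 317.5, 46.3]
tcp_rot: [3.142, 0.001, 0.37]
force: [-4.3, -2.2, 2.5]
opening: 0.4
gripper_force: 2.2
```

```bash
python3 -m inch '[[0.003,0.0012,0,0,0],[0,0,0,0,0]]'; python3 -m inch '[[0.003,0.0012,0,0,0],[0,0,0,0,0]]'; python3 -m inch '[[-0.02,-0.008,0,0,0],[-0.02,-0.008,0.03,0,0],[0,0,0.05,0,0],[0,0,0.06,0,0],[0,0,0.05,0,0],[0,0,0,0,0]]'
python3 - <<'E'
from clip import *
T=snap("top");S=snap("side");W=snap("wrist")
def hd(c,box):
    x0,y0,x1,y1=box;m=cv2.inRange(cv2.cvtColor(c["im"],cv2.COLOR_RGB2HSV)[y0:y1,x0:x1],(20,110,110),(35,255,255));n,l,st,ce=cv2.connectedComponentsWithStats(m)
    return [(st[i].tolist(),(ce[i]+[x0,y0]).round(1)) for i in range(1,n) if st[i,4]>15]
print(hd(S,(180,120,245,180)),"was 216.2,145.0 (40)"); print(hd(T,(130,170,185,225)),"was 154.6,190.1")
for st,ce in hd(W,(0,0,512,250)): print(st,ce,onz(W,ce,52))
E
```

```text
time: 42.12
ee_pos: [548.1, 317.7, 45.9]
tcp_rot: [-3.141, 0.007, 0.37]
force: [-24.1, -9.3, 17.9]
opening: 0.3
gripper_force: 12.8
time: 42.38
ee_pos: [548.4, 317.8, 45.8]
tcp_rot: [-3.14, 0.013, 0.37]
force: [-44.5, -18.3, 39.0]
opening: 0.2
gripper_force: 24.6
time: 43.12
ee_pos: [515.7, 304.7, 240.0]
tcp_rot: [-3.14, -0.006, 0.371]
force: [-0.7, 0.5, -0.1]
opening: 0.5
gripper_force: 0.0
[([28, 17, 21, 17, 47], array([217.5, 144.8]))] was 216.2,145.0 (40)
[([30, 5, 14, 15, 67], array([166.4, 183.3]))] was 154.6,190.1
[236, 0, 13, 14, 154] [242.1   5.9] [688.23133778 395.16004555  52.        ]
[457, 0, 50, 38, 1509] [482.1  15.7] [790.5972616  129.40279276  52.        ]
[209, 104, 106, 34, 1200] [261.  129.4] [566.5077843  324.68238504  52.        ]
[501, 177, 11, 25, 147] [505.8 188.7] [617.61929552 -12.23046115  52.        ]
```

```bash
python3 -m inch '[[-0.0055,-0.0575,0,-0.06,0],[-0.0055,-0.0575,0,-0.06,0],[-0.0055,-0.0575,0,-0.06,0],[-0.0055,-0.0575,0,-0.06,0],[-0.0055,-0.0575,0,-0.06,0],[-0.0055,-0.0575,0,-0.06,0],[-0.0055,-0.0575,0,-0.06,0],[-0.0055,-0.0575,0,-0.06,0]]' 10; python3 -m inch '[[-0.0055,-0.0575,0,-0.06,0],[-0.0055,-0.0575,0,-0.06,0],[-0.0055,-0.0575,0,-0.06,0],[-0.0055,-0.0575,0,-0.06,0],[0,0,0,0,0],[0,0,0,0,0]]'
python3 - <<'E'
from clip import *
W=snap("wrist");B=load("wb");T=load("top");S=load("side");s=robot.observe();print(s["ee_pos"],s["tcp_rot"][2])
def black(c,box):
    x0,y0,x1,y1=box;m=cv2.inRange(cv2.cvtColor(c["im"],cv2.COLOR_RGB2HSV)[y0:y1,x0:x1],(0,0,0),(180,255,50));n,l,st,ce=cv2.connectedComponentsWithStats(m)
    return [(int(st[i,4]),(ce[i]+[x0,y0])) for i in range(1,n) if st[i,4]>4]
b=black(B,(440,195,475,222));print(b); pb=max(b,key=lambda q:q[0])[1]
e=proj(W,[487,-399,129]);print("expect",e,"yellow expect",proj(W,[513,-380,90]))
x,y=e.astype(int); w=black(W,(max(0,x-30),max(0,y-30),x+30,y+30));print(w)
pw=max(w,key=lambda q:q[0])[1]
print(tri([(W,pw),(B,pb)]),tri([(W,pw),(B,pb),(T,(385.4,207.9)),(S,(270,308.8))]))
h=cv2.cvtColor(W["im"],cv2.COLOR_RGB2HSV);m=cv2.inRange(h,(22,150,190),(32,255,255));m[230:]=0
c=max(cv2.findContours(m,0,1)[0],key=cv2.contourArea);r=cv2.minAreaRect(c);bx=cv2.boxPoints(r);print(r,[onz(W,p,93).round(1).tolist() for p in bx])
E
```

```text
time: 44.28
ee_pos: [469.3, -157.3, 235.6]
tcp_rot: [3.141, 0.001, -0.111]
force: [1.1, 0.3, -0.1]
opening: 0.6
gripper_force: 0.0
time: 45.02
ee_pos: [447.7, -385.6, 235.2]
tcp_rot: [3.142, 0.002, -0.35]
force: [-0.0, 0.3, -0.1]
opening: 0.3
gripper_force: 0.0
[ 448.30659715 -384.88184159  235.50355131] -0.34828740613630527
[(207, array([457.15942029, 208.12077295]))]
expect [260.5433791  147.78633621] yellow expect [235.99199503 127.32323078]
[(24, array([255.83333333, 119.875     ])), (268, array([258.72014925, 146.14925373]))]
(array([ 488.47179193, -397.67930473,  132.4642669 ]), [1.0223302320024092, 1.0223302320025085]) (array([ 487.47915943, -398.78738906,  129.71161974]), [1.9014796310678266, 0.9962592523241249, 0.3385604237521013, 1.2006051352139364])
((235.65892028808594, 125.7095947265625), (28.46196746826172, 36.604530334472656), 2.12109637260437) [[502.6, -358.4, 93.0], [538.2, -374.1, 93.0], [526.7, -402.1, 93.0], [490.8, -387.2, 93.0]]
```

```bash
python3 -m inch '[[0.002,0.001,-0.04,-0.03,0],[0,0,-0.04,0,0],[0,0,-0.0325,0,0],[0,0,0,0,0],[0,0,0,0,0]]'; python3 -m inch '[[0.0186,-0.0072,0,0,0],[0.0093,-0.0036,0,0,0],[0.0093,-0.0036,0,0,0],[0.0093,-0.0036,0,0,0],[0.0056,-0.0022,0,0,0],[0,0,0,0,0]]'; python3 -m inch '[[0.0047,-0.0018,0,0,0],[0,0,0,0,0],[0,0,0,0,0]]'
```

```text
time: 45.7
ee_pos: [450.9, -384.7, 125.2]
tcp_rot: [3.141, -0.001, -0.378]
force: [1.0, -0.6, 0.2]
opening: 0.4
gripper_force: 0.0
time: 46.45
ee_pos: [502.0, -405.4, 123.7]
tcp_rot: [3.141, 0.0, -0.38]
force: [-4.0, 1.2, 2.0]
opening: 0.6
gripper_force: 1.6
time: 46.82
ee_pos: [506.6, -406.7, 123.7]
tcp_rot: [-3.141, 0.001, -0.38]
force: [-4.4, 1.1, -3.9]
opening: 0.5
gripper_force: 2.4
```

```bash
python3 -m inch '[[0.0037,-0.0014,0,0,0],[0,0,0,0,0],[0,0,0,0,0]]'
python3 - <<'E'
from clip import *
W=snap("wrist");S=snap("side")
for n,c in(("W",W),("S",S)):
    for th in (.0,.55,.7,.8):
        a=th-.3; d=60*np.sin(a)+17.7; P=[488+.93*d,-398.3-.37*d,75+60*np.cos(a)]; print(n,th,proj(c,P).round(1))
    e=proj(c,[522,-412,132]).astype(int);r=30 if n=="W" else 14;x0,y0=max(e[0]-r,0),max(e[1]-r,0)
    m=cv2.inRange(cv2.cvtColor(c["im"],cv2.COLOR_RGB2HSV)[y0:e[1]+r,x0:e[0]+r],(0,0,0),(180,255,50));nn,l,st,ce=cv2.connectedComponentsWithStats(m)
    print([(int(st[i,4]),(ce[i]+[x0,y0]).round(1)) for i in range(1,nn) if st[i,4]>9])
E
```

```text
time: 47.2
ee_pos: [510.3, -408.0, 123.7]
tcp_rot: [-3.141, 0.0, -0.38]
force: [-5.4, 2.4, -3.5]
opening: 0.3
gripper_force: 2.7
W 0.0 [260.8 269.3]
W 0.55 [260.8 222.8]
W 0.7 [260.8 208.3]
W 0.8 [260.8 198.7]
[(789, array([262.8, 208.1]))]
S 0.0 [270.5 307.6]
S 0.55 [284.3 307.9]
S 0.7 [287.8 308.6]
S 0.8 [290.  309.2]
[(400, array([284.7, 306.1]))]
```

```bash
python3 -m inch '[[-0.028,0.0108,0,0,0],[-0.028,0.0108,0,0,0],[-0.02,0.008,0,0,0],[0,0,0.05,0,0],[-0.02,0,0.05,0,0],[-0.03,0,0.03,0,0],[0,0,0,0,0],[0,0,0,0,0]]'
python3 - <<'E'
from clip import *
S=snap("side");T=snap("top");W=snap("wrist")
for c in (S,T): print([(a,p.round(1).tolist()) for a,p in red(c)])
for n,c in(("W",W),("T",T)):
    e=proj(c,[488,-398.3,131]);print(n,"roller expect",e); e=e.astype(int);r=25 if n=="W" else 8;x0,y0=max(e[0]-r,0),max(e[1]-r,0)
    m=cv2.inRange(cv2.cvtColor(c["im"],cv2.COLOR_RGB2HSV)[y0:e[1]+r,x0:e[0]+r],(0,0,0),(180,255,50));nn,l,st,ce=cv2.connectedComponentsWithStats(m)
    print([(int(st[i,4]),(ce[i]+[x0,y0]).round(1)) for i in range(1,nn) if st[i,4]>4])
x0,y0=130,170;m=cv2.inRange(cv2.cvtColor(T["im"],cv2.COLOR_RGB2HSV)[170:225,130:185],(20,110,110),(35,255,255));n,l,st,ce=cv2.connectedComponentsWithStats(m);print([(st[i,4],ce[i]+[130,170]) for i in range(1,n) if st[i,4]>20],"start 154.6,190.1")
print(robot.observe()["force"])
E
```

```text
time: 48.3
ee_pos: [385.5, -378.4, 253.8]
tcp_rot: [-3.141, -0.001, -0.378]
force: [-0.7, 0.1, -0.6]
opening: 0.5
gripper_force: 0.0
[(10, [247.8, 204.0]), (28, [253.1, 223.2]), (32, [261.0, 244.7]), (41, [269.2, 265.0])]
[(48, [256.2, 189.0]), (54, [282.5, 189.8]), (53, [307.5, 191.1]), (49, [331.0, 191.1])]
W roller expect [241.68315748  83.68538037]
[(25, array([240.2,  66.2])), (281, array([241.9,  84.5])), (6, array([252.3, 104.8]))]
T roller expect [385.28995306 207.77732433]
[(21, array([385.3, 207.9]))]
[(np.int32(167), array([154.11377246, 189.04191617]))] start 154.6,190.1
[ 0.08026791  0.04679971 -0.45050195]
```

```bash
python3 -c "
from rig import robot
print(robot.close_job())"
```

```text
the job is handed in; nothing more can be done
None
```

I handed the job in at about 48 s of the 210 s limit. All four clips are on pins of their own, the drawer is pushed shut to its stop, and the guard switch was pushed to about 0.70 rad (it clicks at 0.55) and sprang back. The hand-in call returned no verdict. I checked the last two clips from camera measurements only, because the picture allowance was used up. I did not measure the mallet, gouge and jar again at the end.

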